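# Close the emergency torch's battery cap

### The arm

A 6-joint arm with a two-finger parallel gripper is mounted at the origin on the work surface. World frame = base frame: x ahead of the robot, y to its left, z up, the work surface at z = 0. Lengths are in m, angles in degrees, forces in N, time in s.
With the tool pointing down it reaches from about 0.35 to 1 m from the base axis. Payload 7.1 kg.
Tool frame: the origin (TCP) lies between the finger pads; the fingertips stand tcp_to_tips ahead of it and the grasp point (between the pads) lies 2 mm behind it (tcp_to_tips is the distance from the TCP to the fingertips, in m); x points along the fingers, y is the direction in which the jaws open and shut, and the axes are right-handed (so a half turn about x gives the same grasp; the last joint's range is limited). The gripper opens to 85 mm and grips with 20 to 120 N. Pads are 22 mm wide; open, the fingers measure 114 mm over their backs; the gripper's body (76 mm by 85 mm) begins 54 mm behind the grasp point. The pads swing forward as they close: fully open they stand 13 mm farther back than shut.
Start: joints at [-69.5, 24.242, 93.386, -0, 62.372, -1.089], TCP at [0.23, -0.581, 0.208] pointing down, gripper open.
Joint ranges: [-172.04, 172.04], [-51.8, 120.97], [4.93, 147.93], [-75.15, 255.16], [6.16, 154.13], [-145.62, 145.62]. Speed limits (degrees/s): [136.94, 136.94, 172.46, 180, 180, 180].

### API

Orientations are given as [roll, pitch, yaw] about the fixed x, y, z axes, in that order (R = Rz(yaw) Ry(pitch) Rx(roll)).
In Python, from bench import get_state, grab_frame, camera_params, close_job, tcp_to_tips gives the robot as it stands.
- The arm moves only by the tool step_arm, never from a script. Its argument "deltas" is a list of rows, each an object with "slide": the shift along the tool's x, y, z in cm, a list of three; "rotation": the turn, a rotation vector about the tool's x, y, z in rad, a list of three; "claw": the gripper's target within -1 to 1 (shut at 1, half-way at 0, fully open at -1). A call has 1 to 5 rows; each row is the pose to reach, as a shift and turn from the pose commanded when the call began, along the tool's axes at that moment; what a row does not reach only later rows make up. A row lasts 1/10 s, in which the tool goes at most 50 mm and 8.59 degrees, less where a joint would pass 70% of its speed; a pose out of reach is approached as far as the arm can. A call with a gripper value outside its range is refused whole. The fingers move at their own pace and stop on an object; "newtons" is the grip in N (left out, the last holds). Time passes only in rows, so rows that repeat a pose let the fingers close. It gives the time, the measured TCP pose, the force and the opening at its end, in the units of the state.
- get_state(): the state, without advancing time (a new reading comes with each control period).
- grab_frame(name): name is "side" or "top" or "wrist"; returns the picture (420x560x3 uint8, blue, green, red); there is no depth.
- camera_params(name): a dict with "intrinsics" (3x3 intrinsics, pixels), "T" (4x4, takes a point from camera to world coordinates); the wrist camera has in their place "hand_eye" (4x4, takes a point from camera to tool coordinates, whose origin is the TCP and whose axes are the tool frame's). Camera axes: x right, y down, z forward; pixel columns grow to the right and rows downward; lengths in m; the calibration is good to about 2 mm. A picture is of the moment at which its call begins: read the wrist's pose just before it. camera_params takes no time and is no camera call.
- close_job(): hands the job in, once; it reports no verdict.
The state is a dict: "time": time; "q": joint angles; "qvel": joint speeds; "joint_efforts": joint torques, N m; "position": TCP position; "tcp_rot": TCP orientation; "ft_force": force on the tool from outside, world axes, zero at the start; "moment": the same for the moment, N m; "grip_width": opening from 0.0 (shut) to 1.0 (fully open).
Only numpy, scipy, OpenCV 4.12 (cv2) and the standard library are available. Lean on these libraries where they do the work, as an engineer would, in place of code of your own. Each camera call takes 0.05 s, during which the arm holds its last target.

### The job

The emergency torch stands head down in its holder with its battery case already in. Take the screw cap from the bamboo coaster, set it level over the threaded neck and, pressing lightly, turn it backwards (anticlockwise seen from above) until you feel the thread drop into place; only then screw it down clockwise until it is fully home against the torch body, and let go. Never force the thread, and leave the coaster, remote, vase and figurine where they are.

Things in the scene. Friction and masses are not known exactly. Their poses are not given: they have to be found in the camera images.
- cap_center (a point): Centre of the dark teal ribbed screw cap (black disc on top), open side down on the coaster: 59 mm outside diameter, 25 mm high, 45 g, z up. The point is on its axis, half-way up (20.5 mm above the unit). Skirt 4 mm thick, 51 mm inside diameter, 21 mm deep inside. Three round lugs 3 mm thick, 120 degrees apart, 4 mm above the skirt's edge, stick inwards to 43 mm diameter; their bearing is not marked.
- neck_mouth (a point): Centre of the mouth of the light grey threaded neck on top of the teal torch, 150 mm above the unit, z up. Torch and black holder (foot 112 mm in diameter) neither move nor turn. Neck 40 mm in diameter. The black battery case (32 mm) stands 9 mm out of it, inside the cap later. Cap centre above this point: about 8.3 mm just before it drops, 2 mm just after, -2.5 mm when home.
- thread (a point): Middle of the neck's thread, 7 mm below the mouth, z up. Right-hand, three starts 120 degrees apart (not marked), 48 mm outside, ridges 2.5 mm thick, lead 19.5 mm a turn. Turned anticlockwise from above, the cap climbs 0.054 mm a degree on the ridges and once every 120 degrees drops about 6 mm; clockwise from there it is home after 100 to 120 degrees. Its friction holds it.
- shoulder (a point): Centre of the flat shoulder of the torch body, 59 mm in diameter like the cap, 15 mm below the mouth, z up: the skirt's edge meets it all round when the cap is home. The plastic thread stands a press of about 3 to 8 N while turning; more than 60 N between cap and torch damages it.
- battery_case (a joint): How far (m) the battery case in the neck is pressed down against its spring: 0 free, about 0.003 with the cap home. The cap meets it 3 mm before home; it pushes up with about 1.5 to 7 N, so the last turn goes harder. Turning moment at most about 0.2 N m before home; at the shoulder it rises steeply, and 0.25 to 0.3 N m is tight.
- coaster_center (a point): Centre of the round bamboo coaster, 100 mm in diameter, 8 mm thick (this point is half-way up); the cap stands on its top, within 9 mm of its middle. Loose, 120 g. To be left where it is.
- remote: Red plastic remote control, 44 x 150 x 18 mm, origin at the centre of its underside, y along its length. Bystander.
- vase: Stoneware vase, 94 mm in diameter, 170 mm tall, origin at the centre of its underside. Bystander.
- figurine: Chrome figurine on a round foot of 60 mm diameter, 121 mm tall, origin at the centre of its underside. Bystander.
There are look-alikes about, which are no part of the job. There is more than one size of the part that bears cap_center; the job needs the smallest.

How it is judged (in metres and radians):
On the way, in this order (a step that is already met when the one before it is completed fails the run):
1. the cap sits level on the neck and, turned backwards, has climbed the thread to its end (cap centre 7 to 9.5 mm above the mouth, touching the torch) (horizontal distance between cap_center and neck_mouth below 0.003 m and angle between cap_center's own z axis and vertical below 0.12 rad and z of cap_center in the frame of neck_mouth between 0.007 and 0.0095 m and contact force between cap and torch above 0.3 N), for 0.05 s.
2. the cap has dropped into the thread (cap centre less than 3.5 mm above the mouth, level) (horizontal distance between cap_center and neck_mouth below 0.003 m and angle between cap_center's own z axis and vertical below 0.1 rad and z of cap_center in the frame of neck_mouth below 0.0035 m), for 0.1 s.
At the end, for the whole second after the job is handed in: The cap is screwed fully home on the torch: its skirt within 0.7 mm of the shoulder (cap centre at least 1.8 mm below the mouth), centred within 2 mm, level within 0.05 rad, the battery case pressed down by more than 2.1 mm, the cap at rest and let go (horizontal distance between cap_center and neck_mouth below 0.002 m and angle between cap_center's own z axis and vertical below 0.05 rad and z of cap_center in the frame of neck_mouth below -0.0018 m and value of joint battery_case above 0.0021 m and linear speed of cap below 0.01 m/s); the robot touches nothing.
It fails at once if the thread is forced: more than 60 N between cap and torch (contact force between cap and torch above 60 N).
It fails at once if the coaster is pushed more than 30 mm (distance of coaster_center from where it was at the start of the episode above 0.03 m).
It fails at once if the remote is pushed more than 20 mm or tipped (distance of remote from where it was at the start of the episode above 0.02 m or angle between remote's own z axis and vertical above 0.3 rad).
It fails at once if the vase is pushed more than 20 mm or tipped (distance of vase from where it was at the start of the episode above 0.02 m or angle between vase's own z axis and vertical above 0.3 rad).
It fails at once if the figurine is pushed more than 20 mm or tipped (distance of figurine from where it was at the start of the episode above 0.02 m or angle between figurine's own z axis and vertical above 0.3 rad).
It also fails if it takes over 64 s, if anything falls off the work surface, if the arm or the gripper's body presses on something with over 40 N, if the wrist force passes 120 N, or if a joint passes its speed limit or range.

## Working session

There is one attempt and no reset: what is moved stays moved. The work goes in short steps, Python scripts to look and compute and a tool call to move; the robot and the scene stay as the last step left them, time stands still between calls to the robot, and variables do not carry over. Pictures are saved under pics/ and viewed, and the job is handed in when it is done.

Besides the shell and the picture viewer there is one more tool, called after "Emit:" as a command line: name --argument value ..., lists and objects as JSON in quotes. step_arm: Moves the arm, as the interface text tells. Its arguments: {"type":"object","properties":{"deltas":{"type":"array"},"newtons":{"type":"number"}},"required":["deltas"]}

```bash
mkdir -p pics; ls; python3 - <<'E'
from bench import *
import cv2
print(get_state()); print(tcp_to_tips)
for n in("side","top","wrist"):
    print(n,camera_params(n)); cv2.imwrite(f"pics/{n}0.png",grab_frame(n))
E
```

```text
pics
{'time': 0.0, 'q': array([-6.94997622e+01,  2.42850932e+01,  9.34330728e+01, -1.48286582e-03,
        6.23726050e+01, -1.08807335e+00]), 'qvel': array([-0.02058684,  0.02861709,  0.02616884,  0.05301133, -0.01688295,
        0.03917291]), 'joint_efforts': array([-3.76843682e-04, -5.57386243e+01, -2.81744456e+01, -1.59761653e-04,
        7.50034174e-03,  1.73986939e-05]), 'position': array([ 0.22977139, -0.58058545,  0.20762726]), 'tcp_rot': array([-90.25953694,  89.90921956, 111.32946289]), 'ft_force': array([-0.2284488 , -0.08389774, -0.08522111]), 'moment': array([-0.06685257,  0.00394644,  0.00413452]), 'grip_width': 0.9982127315637694}
0.017
side {'intrinsics': array([[546.79532378,   0.        , 279.68834601],
       [  0.        , 546.79532378, 213.8282294 ],
       [  0.        ,   0.        ,   1.        ]]), 'T': array([[-0.99685454, -0.05275603,  0.05914239,  0.56731415],
       [-0.07846548,  0.55204764, -0.83011238,  0.97687284],
       [ 0.01114401, -0.83214194, -0.55445073,  0.76091107],
       [ 0.        ,  0.        ,  0.        ,  1.        ]])}
top {'intrinsic
[... 239 characters left out ...]
89701,  0.01428537,  0.00137413,  0.01375248],
       [-0.0022743 , -0.06318984, -0.99799893,  1.29638272],
       [ 0.        ,  0.        ,  0.        ,  1.        ]])}
wrist {'intrinsics': array([[323.95152767,   0.        , 281.99936876],
       [  0.        , 323.95152767, 209.72174666],
       [  0.        ,   0.        ,   1.        ]]), 'hand_eye': array([[ 6.75464174e-04, -2.76383197e-01,  9.61047279e-01,
        -1.65943586e-01],
       [ 9.99999753e-01, -8.41054381e-08, -7.02865788e-04,
         8.52768397e-04],
       [ 1.94341123e-04,  9.61047516e-01,  2.76383129e-01,
        -6.94316379e-02],
       [ 0.00000000e+00,  0.00000000e+00,  0.00000000e+00,
         1.00000000e+00]])}
```

View pics/side0.png

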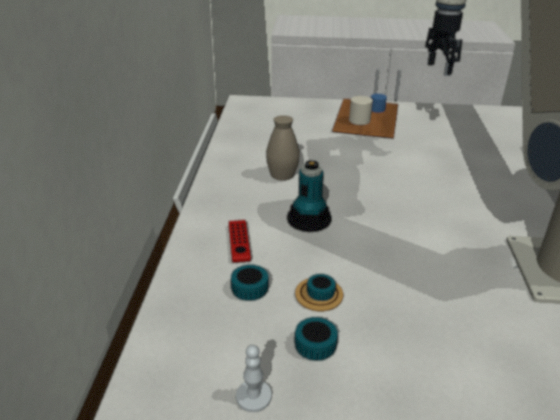

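View pics/top0.png

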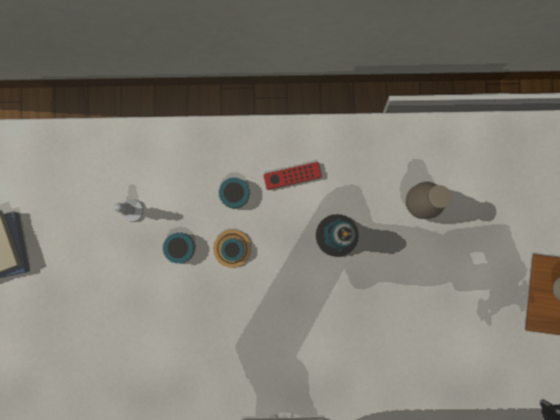

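The side view shows the cap on the coaster at about (320,286). In the top view the cap is at about (232,249) and the torch neck at about (346,234). Two larger look-alike caps stand loose on the table. Next I'll zoom in and measure.

```bash
cat > h.py <<'E'
import numpy as np,cv2
from bench import *
from scipy.spatial.transform import Rotation as R
def ray(name,uv,st=None):
    c=camera_params(name);K=c["intrinsics"]
    if name=="wrist":
        T=np.eye(4);T[:3,:3]=R.from_euler('xyz',st["tcp_rot"],degrees=True).as_matrix();T[:3,3]=st["position"];T=T@c["hand_eye"]
    else:T=c["T"]
    d=T[:3,:3]@np.linalg.solve(K,[uv[0],uv[1],1.]);return T[:3,3],d
def onz(name,uv,z,st=None):
    o,d=ray(name,uv,st);return o+d*(z-o[2])/d[2]
def proj(name,P,st=None):
    c=camera_params(name);K=c["intrinsics"]
    if name=="wrist":
        T=np.eye(4);T[:3,:3]=R.from_euler('xyz',st["tcp_rot"],degrees=True).as_matrix();T[:3,3]=st["position"];T=T@c["hand_eye"]
    else:T=c["T"]
    p=K@(np.linalg.inv(T)@np.r_[P,1])[:3];return p[:2]/p[2]
E
python3 - <<'E'
from h import *
t=cv2.imread('pics/top0.png');s=cv2.imread('pics/side0.png')
a=cv2.resize(t[205:285,200:300],None,fx=4,fy=4,interpolation=cv2.INTER_CUBIC)
b=cv2.resize(t[205:285,300:400],None,fx=4,fy=4,interpolation=cv2.INTER_CUBIC)
c=cv2.resize(s[250:330,270:370],None,fx=4,fy=4,interpolation=cv2.INTER_CUBIC)
d=cv2.resize(s[150:230,260:360],None,fx=4,fy=4,interpolation=cv2.INTER_CUBIC)
cv2.imwrite('pics/z.png',cv2.resize(np.vstack([np.hstack([a,b]),np.hstack([c,d])]),(800,600)))
cv2.imwrite('pics/z.png',np.vstack([np.hstack([a,b]),np.hstack([c,d])])[:600])
# coaster by colour
hsv=cv2.cvtColor(t,cv2.COLOR_BGR2HSV)
m=((hsv[...,0]>8)&(hsv[...,0]<25)&(hsv[...,1]>90)).astype(np.uint8);m[:, :205]=0;m[:,260:]=0;m[:220]=0;m[280:]=0
cs,_=cv2.findContours(m,0,2);k=max(cs,key=cv2.contourArea);e=cv2.fitEllipse(k);print('coaster',e,onz('top',e[0],.008))
m=((hsv[...,0]>80)&(hsv[...,0]<105)&(hsv[...,1]>70)).astype(np.uint8)
cs,_=cv2.findContours(m,0,2)
for k in cs:
    if cv2.contourArea(k)>60:
        (u,v),r=cv2.minEnclosingCircle(k);print('teal',u,v,r,onz('top',(u,v),.033))
hs=cv2.cvtColor(s,cv2.COLOR_BGR2HSV)
m=((hs[...,0]>80)&(hs[...,0]<105)&(hs[...,1]>70)).astype(np.uint8)
cs,_=cv2.findContours(m,0,2)
for k in cs:
    if cv2.contourArea(k)>60: print('side',cv2.boundingRect(k))
E
```

```text
coaster ((231.79298400878906, 248.1514892578125), (36.133365631103516, 36.97898864746094), 24.07638168334961) [0.54582428 0.12653389 0.008     ]
teal 231.8619842529297 249.4592742919922 10.45163345336914 [0.54256817 0.12419859 0.033     ]
teal 178.06484985351562 247.46652221679688 14.777812004089355 [0.54958744 0.26150921 0.033     ]
teal 337.2195129394531 233.60975646972656 14.630688667297363 [ 0.57916199 -0.14543531  0.033     ]
teal 233.7019805908203 192.2781524658203 14.379323959350586 [0.68911921 0.11818085 0.033     ]
side (295, 317, 43, 43)
side (307, 274, 28, 26)
side (231, 265, 37, 35)
side (293, 171, 34, 46)
side (531, 124, 29, 56)
```

View pics/z.png

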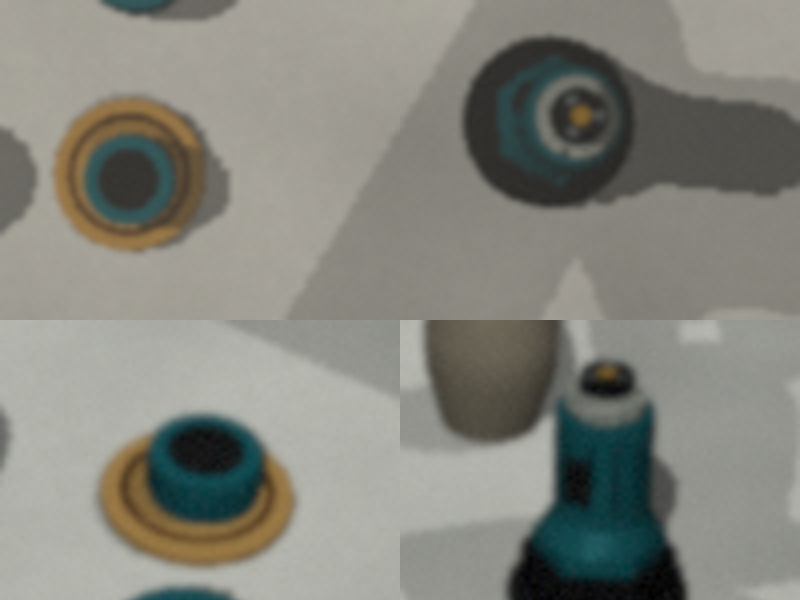

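```bash
python3 - <<'E'
from h import *
st=get_state();M=R.from_euler('xyz',st["tcp_rot"],degrees=True).as_matrix();print(M.round(3))
print(onz('top',(344.25,234.25),.147),onz('top',(345,234.25),.159))
for P in([.5426,.1242,.033],[.5426,.1242,.008]):print(proj('side',P))
n=onz('top',(344.25,234.25),.147);print('neck in side',proj('side',n))
# tool-frame deltas to above cap
d=np.array([.5426,.1242,.14])-st['position'];print('delta tool cm',(M.T@d*100).round(2))
print(onz('top',(428,200),.0),onz('top',(440,196),.17))
E
```

```text
[[-0.     0.368 -0.93 ]
 [ 0.001 -0.93  -0.368]
 [-1.    -0.001 -0.   ]]
[ 0.57478628 -0.14737579  0.147     ] [ 0.57450015 -0.14741817  0.159     ]
[320.7887329  280.98063871]
[320.14623617 290.27448245]
neck in side [311.41454258 166.5458408 ]
delta tool cm [  6.85 -54.03 -55.02]
[ 0.66495637 -0.39045544  0.        ] [ 0.65863737 -0.36519967  0.17      ]
```

View pics/wrist0.png

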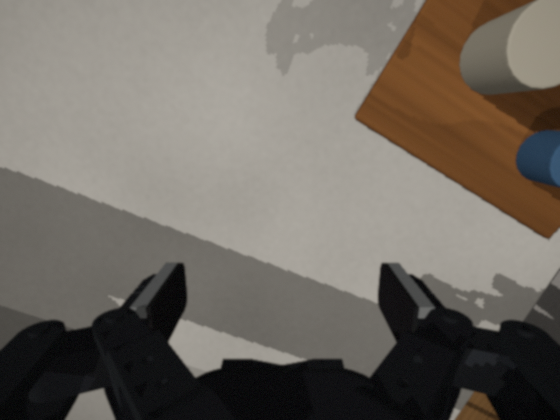

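Emit:
step_arm --deltas '[{"slide":[-2,-2.8,-2.8],"rotation":[0,0,0],"claw":-1},{"slide":[-4,-6,-6],"rotation":[0,0,0],"claw":-1},{"slide":[-4,-9.4,-9.4],"rotation":[0,0,0],"claw":-1},{"slide":[-4,-12.8,-12.8],"rotation":[0,0,0],"claw":-1},{"slide":[-4,-16,-16],"rotation":[0,0,0],"claw":-1}]'

```text
time: 0.65
position: [0.3202, -0.3715, 0.2484]
tcp_rot: [-162.3, 90.0, 39.2]
ft_force: [0.7, 0.5, -0.1]
grip_width: 1.002
```

Emit:
step_arm --deltas '[{"slide":[0,-3.3,-3.3],"rotation":[0,0,0],"claw":-1},{"slide":[0,-6.6,-6.6],"rotation":[0,0,0],"claw":-1},{"slide":[0,-10,-10],"rotation":[0,0,0],"claw":-1},{"slide":[0,-13.2,-13.2],"rotation":[0,0,0],"claw":-1},{"slide":[0,-16,-16],"rotation":[0,0,0],"claw":-1}]'

```text
time: 1.15
position: [0.4101, -0.1638, 0.2485]
tcp_rot: [-176.8, 90.0, 24.8]
ft_force: [0.2, 0.2, -0.0]
grip_width: 1.001
```

Emit:
step_arm --deltas '[{"slide":[0,-3.3,-3.3],"rotation":[0,0,0],"claw":-1},{"slide":[0,-6.6,-6.6],"rotation":[0,0,0],"claw":-1},{"slide":[0,-10,-10],"rotation":[0,0,0],"claw":-1},{"slide":[0,-13.2,-13.2],"rotation":[0,0,0],"claw":-1},{"slide":[0,-16,-16],"rotation":[0,0,0],"claw":-1}]'

```text
time: 1.65
position: [0.5001, 0.0441, 0.2484]
tcp_rot: [-166.0, 90.0, 35.7]
ft_force: [0.6, -0.8, -0.6]
grip_width: 1.001
```

Emit:
step_arm --deltas '[{"slide":[2,-3,-3.5],"rotation":[0,0,0],"claw":-1},{"slide":[5,-5.9,-6.9],"rotation":[0,0,0],"claw":-1},{"slide":[9,-5.9,-6.9],"rotation":[0,0,0],"claw":-1},{"slide":[9,-5.9,-6.9],"rotation":[0,0,0],"claw":-1},{"slide":[9,-5.9,-6.9],"rotation":[0,0,0],"claw":-1}]'

```text
time: 2.15
position: [0.5412, 0.1217, 0.1581]
tcp_rot: [-8.4, 89.8, -166.8]
ft_force: [0.5, 0.1, 1.1]
grip_width: 1.001
```

```bash
cat > look.py <<'E'
import sys
from h import *
n=sys.argv[1]
st=get_state();im=grab_frame('wrist');cv2.imwrite(f'pics/w{n}.png',im)
print(st['time'],st['position'].round(4),st['q'].round(1))
hsv=cv2.cvtColor(im,cv2.COLOR_BGR2HSV)
m=((hsv[...,0]>80)&(hsv[...,0]<105)&(hsv[...,1]>90)).astype(np.uint8)
cs,_=cv2.findContours(m,0,2)
for k in cs:
    if cv2.contourArea(k)>300: print('teal',cv2.boundingRect(k),cv2.fitEllipse(k))
np.save('st.npy',st,allow_pickle=True)
E
python3 look.py 1
```

```text
2.15 [0.5412 0.1217 0.1581] [ 11.4  22.2 104.5  -0.   53.5  79.9]
teal (512, 230, 48, 77) ((559.2490844726562, 267.7830505371094), (75.82319641113281, 87.7215347290039), 70.78584289550781)
teal (249, 160, 61, 62) ((279.421875, 191.23196411132812), (60.55193328857422, 61.47089767456055), 159.1044158935547)
teal (90, 82, 99, 91) ((137.90567016601562, 126.57289123535156), (87.25204467773438, 99.99044036865234), 113.66304016113281)
teal (303, 0, 99, 85) ((350.6214294433594, 33.976348876953125), (85.86726379394531, 96.50858306884766), 53.04664993286133)
```

View pics/w1.png

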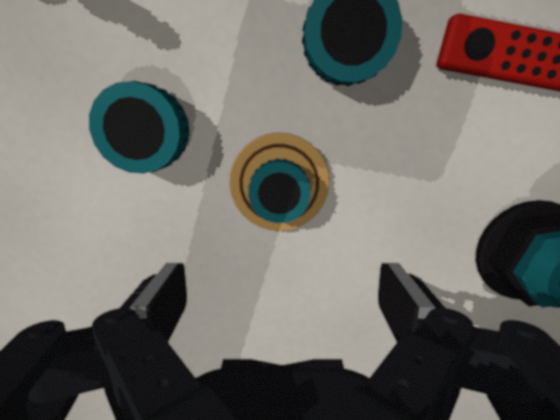

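The wrist view shows the coaster cap at about (279,192). It is clearly the smallest, about 61 px across against about 95 px for the others. The torch is on the right edge.

```bash
python3 - <<'E'
from h import *
im=cv2.imread('pics/w1.png');st=np.load('st.npy',allow_pickle=True).item()
g=cv2.cvtColor(im,cv2.COLOR_BGR2HSV)[...,2]
m=(g<75).astype(np.uint8);m[:150]=0;m[225:]=0;m[:,:240]=0;m[:,315:]=0
cs,_=cv2.findContours(m,0,2);k=max(cs,key=cv2.contourArea);e=cv2.fitEllipse(k);print(e,onz('wrist',e[0],.033,st))
print('outline',onz('wrist',(279.42,191.23),.0285,st))
hs=cv2.cvtColor(im,cv2.COLOR_BGR2HSV)
m=((hs[...,0]>8)&(hs[...,0]<25)&(hs[...,1]>90)).astype(np.uint8)
cs,_=cv2.findContours(m,0,2);k=max(cs,key=cv2.contourArea);print('coaster',onz('wrist',cv2.fitEllipse(k)[0],.008,st))
# finger tips: where would rays of visible tip points be; candidate tip corners px
for uv in((172,263),(393,263)):
    o,d=ray('wrist',uv,st)
    M=R.from_euler('xyz',st['tcp_rot'],degrees=True).as_matrix()
    o=M.T@(o-st['position']);d=M.T@d
    for y in(.0425,.05):
        t=(np.sign(d[1])*y-o[1])/d[1];print(uv,y,o+t*d)
M=R.from_euler('xyz',st['tcp_rot'],degrees=True).as_matrix();print(M.round(4))
E
```

```text
((278.1717529296875, 192.74705505371094), (43.4774169921875, 44.880775451660156), 48.13166046142578) [0.54165626 0.12503426 0.033     ]
outline [0.54243458 0.12414721 0.0285    ]
coaster [0.54726049 0.12660358 0.008     ]
(172, 263) 0.0425 [-0.04931186 -0.0425     -0.01408645]
(172, 263) 0.05 [-0.02913535 -0.05       -0.00451192]
(393, 263) 0.0425 [-0.05440169  0.0425     -0.01651223]
(393, 263) 0.05 [-0.03431447  0.05       -0.00698195]
[[-2.800e-03  3.681e-01 -9.298e-01]
 [-7.000e-04 -9.298e-01 -3.681e-01]
 [-1.000e+00 -4.000e-04  2.900e-03]]
```

```bash
python3 - <<'E'
from h import *
c=camera_params('wrist');K=c['intrinsics'];Ti=np.linalg.inv(c['hand_eye'])
for x in(-.01,-.003,.004,.01,.017):
  for y in(-.0425,.0425):
    p=K@(Ti@[x,y,-.011,1])[:3];print(x,y,(p[:2]/p[2]).round(0))
E
```

```text
-0.01 -0.0425 [198. 235.]
-0.01 0.0425 [364. 235.]
-0.003 -0.0425 [201. 231.]
-0.003 0.0425 [360. 231.]
0.004 -0.0425 [204. 226.]
0.004 0.0425 [357. 226.]
0.01 -0.0425 [206. 223.]
0.01 0.0425 [355. 223.]
0.017 -0.0425 [209. 219.]
0.017 0.0425 [353. 219.]
```

```bash
python3 - <<'E'
from h import *
st=get_state();s=grab_frame('side')
M=R.from_euler('xyz',st['tcp_rot'],degrees=True).as_matrix()
for p in([0,0,0],[.017,.0425,0],[.017,-.0425,0],[.004,.0425,0],[.004,-.0425,0]):
    print(p,proj('side',st['position']+M@np.array(p)))
u,v=proj('side',st['position']).astype(int)
c=s[v-60:v+90,u-75:u+75]
cv2.imwrite('pics/s1.png',cv2.resize(c,None,fx=4,fy=4,interpolation=cv2.INTER_CUBIC));print(u-75,v-60)
E
```

```text
[0, 0, 0] [324.4436926  229.36498736]
[0.017, 0.0425, 0] [316.28356813 224.4614794 ]
[0.017, -0.0425, 0] [332.10636506 249.50659662]
[0.004, 0.0425, 0] [316.60383594 219.04537185]
[0.004, -0.0425, 0] [332.56089658 243.9075638 ]
249 169
```

View pics/s1.png

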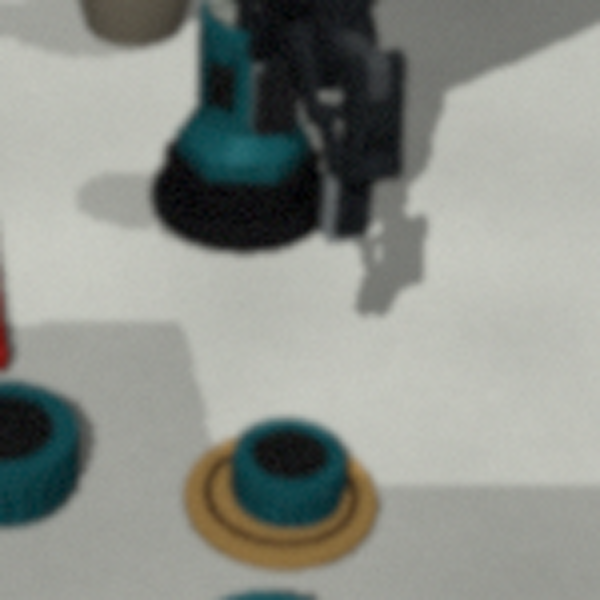

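Emit:
step_arm --deltas '[{"slide":[3,-0.2,-0.2],"rotation":[0,0,0],"claw":-1},{"slide":[6,-0.2,-0.2],"rotation":[0,0,0],"claw":-1},{"slide":[9,-0.2,-0.2],"rotation":[0,0,0],"claw":-1},{"slide":[10,-0.2,-0.2],"rotation":[0,0,0],"claw":-1},{"slide":[10,-0.2,-0.2],"rotation":[0,0,0],"claw":-1}]'

```text
time: 2.75
position: [0.5433, 0.124, 0.0589]
tcp_rot: [-6.2, 90.0, -164.7]
ft_force: [-0.3, -0.4, 0.7]
grip_width: 1.001
```

```bash
cat > side.py <<'E'
import sys
from h import *
st=get_state();s=grab_frame('side')
M=R.from_euler('xyz',st['tcp_rot'],degrees=True).as_matrix()
print(st['position'].round(4),st['ft_force'].round(2),'xaxis',M[:,0].round(4))
u,v=proj('side',st['position']).astype(int)
c=s[v-60:v+60,u-60:u+60]
c=cv2.resize(c,None,fx=4,fy=4,interpolation=cv2.INTER_CUBIC)
st=get_state();w=grab_frame('wrist')
cv2.imwrite(f'pics/{sys.argv[1]}.png',np.hstack([c[:420],w])[:, :800] if 0 else cv2.resize(np.hstack([c,cv2.resize(w,(640,480))]),(800,343)));print(u-60,v-60)
E
python3 side.py s2
```

```text
[0.5433 0.124  0.0589] [-0.25 -0.38  0.73] xaxis [-4.e-04 -1.e-04 -1.e+00]
261 211
```

View pics/s2.png

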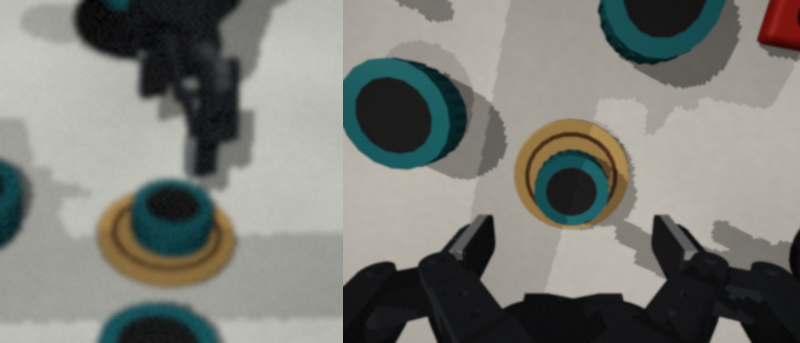

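Emit:
step_arm --deltas '[{"slide":[0,0,0],"rotation":[0,0,0],"claw":0.9},{"slide":[0,0,0],"rotation":[0,0,0],"claw":0.9},{"slide":[0,0,0],"rotation":[0,0,0],"claw":0.9},{"slide":[0,0,0],"rotation":[0,0,0],"claw":0.9},{"slide":[0,0,0],"rotation":[0,0,0],"claw":0.9}]' --newtons 40

```text
time: 3.35
position: [0.5433, 0.1247, 0.0586]
tcp_rot: [171.3, 90.0, 12.9]
ft_force: [0.0, -0.2, 0.5]
grip_width: 0.147
```

```bash
python3 side.py s3; python3 - <<'E'
from h import *
st=get_state();print(st['grip_width'])
M=R.from_euler('xyz',st['tcp_rot'],degrees=True).as_matrix()
for x in(.017,.004,-.01,-.033): 
    print(x,proj('side',st['position']+M@np.array([x,-.045,0])).round(0),proj('side',st['position']+M@np.array([x,0,0])).round(0),proj('wrist',st['position']+M@np.array([x,0,0]),st).round(0))
E
```

```text
[0.5433 0.1247 0.0586] [ 0.05 -0.2   0.5 ] xaxis [ 2.e-04  1.e-04 -1.e+00]
261 211
0.04774602156009509
0.017 [329. 292.] [321. 278.] [281. 237.]
0.004 [329. 287.] [321. 273.] [281. 245.]
-0.01 [330. 282.] [321. 268.] [281. 255.]
-0.033 [330. 273.] [322. 258.] [280. 276.]
```

View pics/s3.png

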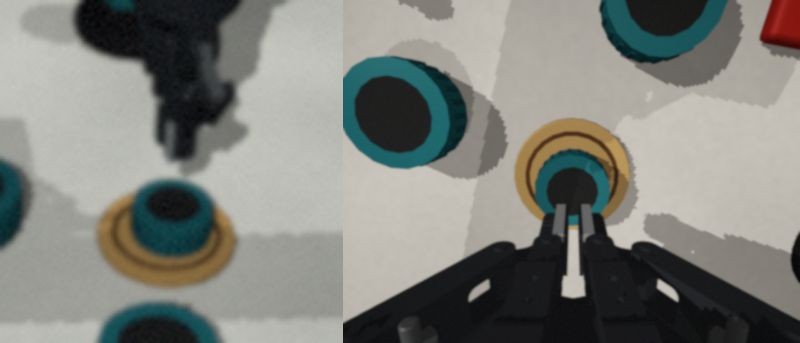

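Emit:
step_arm --deltas '[{"slide":[0,0,0],"rotation":[0,0,0],"claw":-1},{"slide":[0,0,0.1],"rotation":[0,0,0],"claw":-1},{"slide":[0,0,0.1],"rotation":[0,0,0],"claw":-1},{"slide":[0,0,0.1],"rotation":[0,0,0],"claw":-1},{"slide":[0,0,0.1],"rotation":[0,0,0],"claw":-1}]'

```text
time: 3.95
position: [0.5423, 0.1243, 0.0584]
tcp_rot: [164.0, 90.0, 5.6]
ft_force: [-0.4, -0.2, -0.6]
grip_width: 0.894
```

Emit:
step_arm --deltas '[{"slide":[0.8,0,0],"rotation":[0,0,0],"claw":-1},{"slide":[1.6,0,0],"rotation":[0,0,0],"claw":-1},{"slide":[2.3,0,0],"rotation":[0,0,0],"claw":-1},{"slide":[2.3,0,0],"rotation":[0,0,0],"claw":-1}]'

```text
time: 4.35
position: [0.5413, 0.1241, 0.0339]
tcp_rot: [-10.5, 89.9, -168.9]
ft_force: [0.0, -1.1, -0.9]
grip_width: 1.003
```

```bash
python3 side.py s4
```

```text
[0.5413 0.1241 0.0339] [ 0.04 -1.13 -0.85] xaxis [-2.6e-03 -5.0e-04 -1.0e+00]
261 220
```

View pics/s4.png

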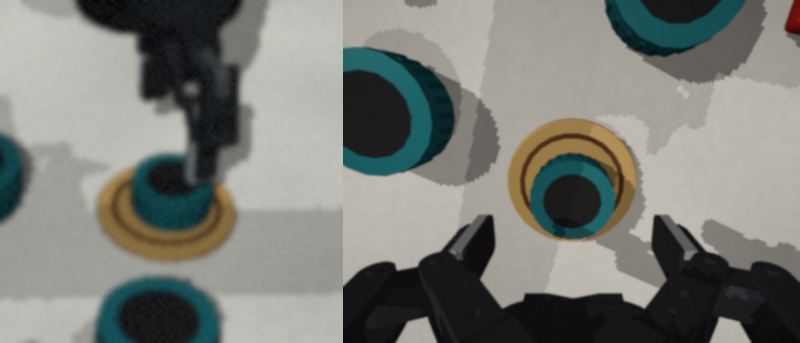

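Emit:
step_arm --deltas '[{"slide":[0.4,0,-0.1],"rotation":[0,0,0],"claw":-1},{"slide":[0.8,0,-0.1],"rotation":[0,0,0],"claw":-1},{"slide":[1.2,0,-0.1],"rotation":[0,0,0],"claw":-1}]'

```text
time: 4.75
position: [0.5434, 0.1247, 0.0232]
tcp_rot: [169.4, 90.0, 11.0]
ft_force: [0.7, -0.4, -0.3]
grip_width: 0.998
```

```bash
python3 side.py s5
```

```text
[0.5434 0.1247 0.0232] [ 0.72 -0.45 -0.28] xaxis [ 3.e-04  1.e-04 -1.e+00]
260 224
```

View pics/s5.png

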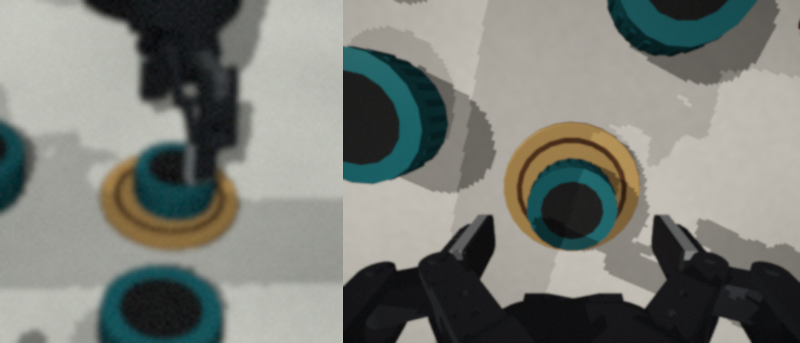

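Emit:
step_arm --deltas '[{"slide":[0.5,0,0],"rotation":[0,0,0],"claw":-1},{"slide":[1.0,0,0],"rotation":[0,0,0],"claw":-1},{"slide":[1.0,0,0],"rotation":[0,0,0],"claw":-1}]'

```text
time: 5.15
position: [0.5427, 0.1245, 0.0127]
tcp_rot: [-9.9, 89.9, -168.3]
ft_force: [0.4, 0.7, 0.4]
grip_width: 0.998
```

Emit:
step_arm --deltas '[{"slide":[0,0,0],"rotation":[0,0,0],"claw":-0.6},{"slide":[0,0,0],"rotation":[0,0,0],"claw":-0.6},{"slide":[0,0,0],"rotation":[0,0,0],"claw":-0.6}]'

```text
time: 5.45
position: [0.5434, 0.1247, 0.0136]
tcp_rot: [175.3, 90.0, 16.9]
ft_force: [-0.4, -0.6, -0.2]
grip_width: 0.798
```

```bash
python3 side.py s6
```

```text
[0.5434 0.1247 0.0136] [-0.38 -0.62 -0.17] xaxis [ 3.e-04  1.e-04 -1.e+00]
259 228
```

View pics/s6.png

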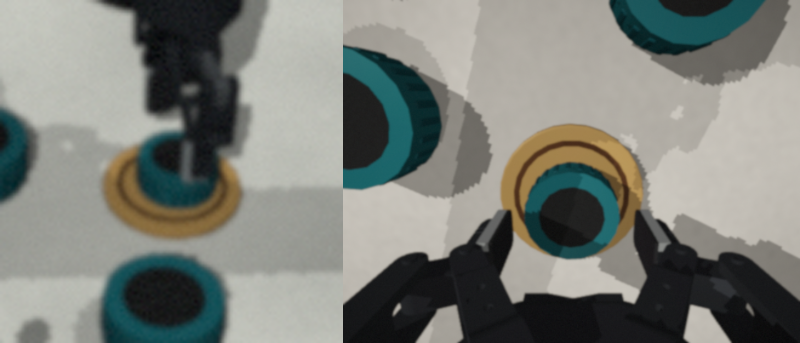

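Emit:
step_arm --deltas '[{"slide":[0,0,0.05],"rotation":[0,0,0],"claw":-1},{"slide":[0.4,0,0.05],"rotation":[0,0,0],"claw":-1},{"slide":[0.8,0,0.05],"rotation":[0,0,0],"claw":-1},{"slide":[1.2,0,0.05],"rotation":[0,0,0],"claw":-1},{"slide":[1.2,0,0.05],"rotation":[0,0,0],"claw":-1}]'

```text
time: 6.05
position: [0.5422, 0.1243, 0.0006]
tcp_rot: [-10.0, 89.9, -168.4]
ft_force: [-0.2, -0.3, 0.0]
grip_width: 1.0
```

```bash
python3 side.py s7
```

```text
[0.5422 0.1243 0.0006] [-0.17 -0.26  0.02] xaxis [-1.3e-03 -3.0e-04 -1.0e+00]
260 233
```

View pics/s7.png

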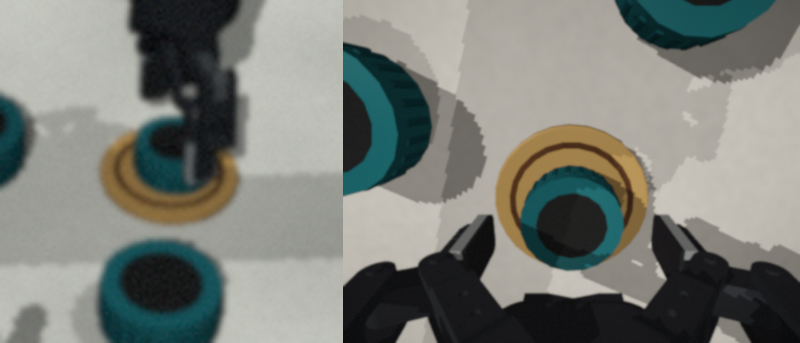

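Emit:
step_arm --deltas '[{"slide":[0.3,0,0],"rotation":[0,0,0],"claw":-1},{"slide":[0.6,0,0],"rotation":[0,0,0],"claw":-1},{"slide":[1.0,0,0],"rotation":[0,0,0],"claw":-1},{"slide":[1.0,0,0],"rotation":[0,0,0],"claw":-1}]'

```text
time: 6.55
position: [0.5424, 0.1244, -0.0092]
tcp_rot: [-11.9, 89.9, -170.3]
ft_force: [-0.8, -0.6, -0.2]
grip_width: 1.002
```

```bash
python3 side.py s8
```

```text
[ 0.5424  0.1244 -0.0092] [-0.81 -0.64 -0.2 ] xaxis [-9.e-04 -2.e-04 -1.e+00]
259 236
```

View pics/s8.png

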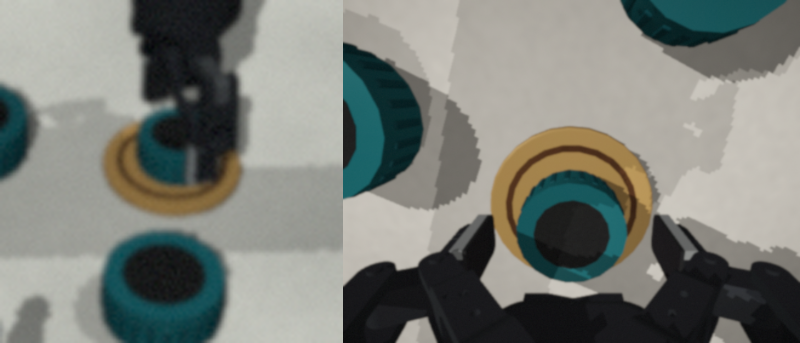

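```bash
python3 - <<'E'
from h import *
for z in(.03,.02,.01): print(z,proj('side',[.5424-.0166,.1244+.0418,z]),proj('side',[.5424-.0166,.1244+.046,z]))
E
```

```text
0.03 [328.91555902 296.61991722] [328.90756671 298.0714753 ]
0.02 [328.60678462 300.4034191 ] [328.59783461 301.85974881]
0.01 [328.30116066 304.14831787] [328.29127289 305.60924614]
```

Emit:
step_arm --deltas '[{"slide":[0.4,0,0],"rotation":[0,0,0],"claw":-1},{"slide":[0.7,0,0],"rotation":[0,0,0],"claw":-1},{"slide":[0.7,0,0],"rotation":[0,0,0],"claw":-1}]'

```text
time: 6.95
position: [0.5425, 0.1244, -0.016]
tcp_rot: [-8.7, 90.0, -167.1]
ft_force: [-0.4, -0.4, -0.1]
grip_width: 0.998
```

Emit:
step_arm --deltas '[{"slide":[0,0,0],"rotation":[0,0,0],"claw":-0.6},{"slide":[0,0,0],"rotation":[0,0,0],"claw":-0.6},{"slide":[0,0,0],"rotation":[0,0,0],"claw":0},{"slide":[0,0,0],"rotation":[0,0,0],"claw":0},{"slide":[0,0,0],"rotation":[0,0,0],"claw":0}]' --newtons 30

```text
time: 7.45
position: [0.5429, 0.1245, -0.0152]
tcp_rot: [165.6, 90.0, 7.1]
ft_force: [-1.2, -1.5, 6.3]
grip_width: 0.68
```

```bash
python3 side.py s9
```

```text
[ 0.5429  0.1245 -0.0152] [-1.25 -1.48  6.33] xaxis [ 3.e-04  0.e+00 -1.e+00]
259 238
```

View pics/s9.png

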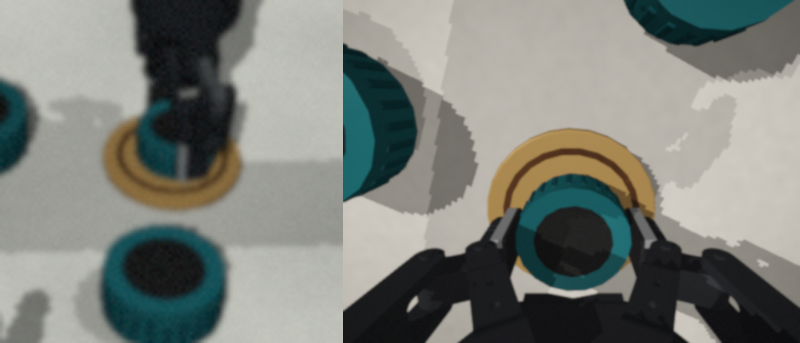

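Emit:
step_arm --deltas '[{"slide":[-0.5,0,0],"rotation":[0,0,0],"claw":0},{"slide":[-1.5,0,0],"rotation":[0,0,0],"claw":0},{"slide":[-2.5,0,0],"rotation":[0,0,0],"claw":0},{"slide":[-4,0,0],"rotation":[0,0,0],"claw":0},{"slide":[-5,0,0],"rotation":[0,0,0],"claw":0}]' --newtons 35

```text
time: 8.05
position: [0.5434, 0.1246, 0.0362]
tcp_rot: [171.2, 89.9, 12.8]
ft_force: [0.3, -0.2, 0.7]
grip_width: 0.683
```

```bash
python3 side.py s10; python3 - <<'E'
from h import *
t=cv2.imread('pics/top0.png')
b=cv2.resize(t[214:254,316:366],None,fx=12,fy=12,interpolation=cv2.INTER_CUBIC)
cv2.imwrite('pics/zt.png',b)
E
```

```text
[0.5434 0.1246 0.0362] [ 0.28 -0.2   0.67] xaxis [ 1.5e-03  3.0e-04 -1.0e+00]
260 219
```

View pics/s10.png

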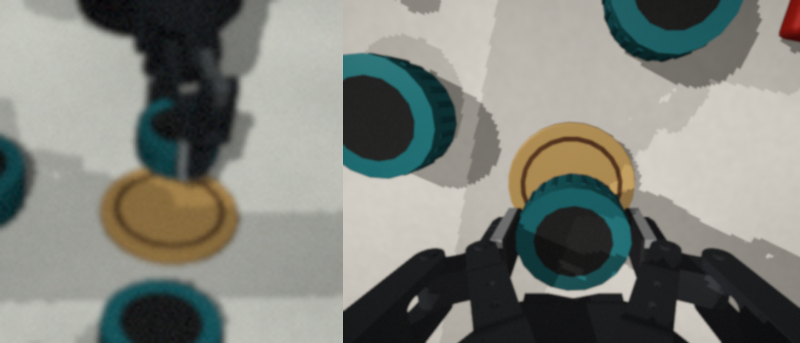

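View pics/zt.png

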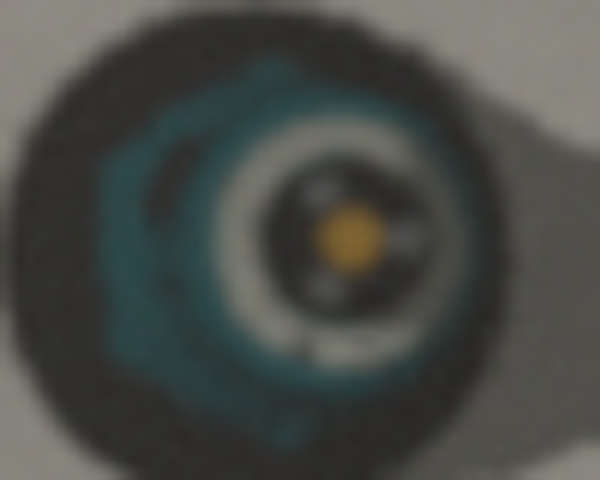

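```bash
python3 - <<'E'
from h import *
print(onz('top',(343.87,233.6),.145),onz('top',(344.8,233.3),.159))
s=cv2.imread('pics/side0.png')
cv2.imwrite('pics/zs.png',cv2.resize(s[152:192,287:337],None,fx=12,fy=12,interpolation=cv2.INTER_CUBIC))
E
```

```text
[ 0.57635522 -0.14680655  0.145     ] [ 0.57669082 -0.14700901  0.159     ]
```

View pics/zs.png

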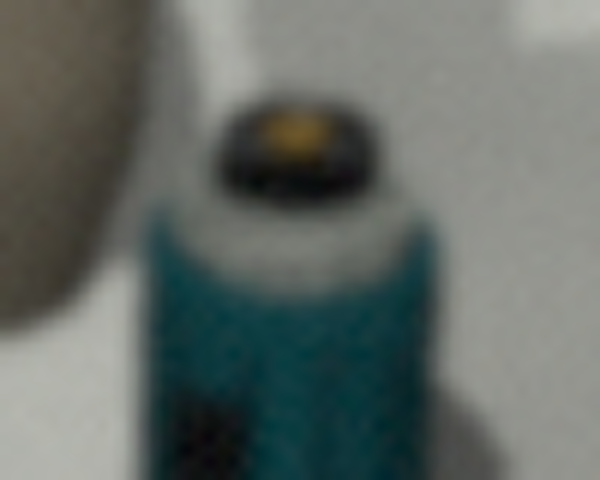

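Emit:
step_arm --deltas '[{"slide":[-4,0,0],"rotation":[0,0,0],"claw":0},{"slide":[-8,0,0],"rotation":[0,0,0],"claw":0},{"slide":[-11,2,0],"rotation":[0,0,0],"claw":0},{"slide":[-14,6,0.5],"rotation":[0,0,0],"claw":0},{"slide":[-15,10,0.5],"rotation":[0,0,0],"claw":0}]'

```text
time: 8.65
position: [0.5763, 0.0291, 0.1877]
tcp_rot: [160.3, 89.7, 2.0]
ft_force: [1.2, 0.9, -0.6]
grip_width: 0.678
```

```bash
python3 - <<'E'
from h import *
print(proj('side',[.5767,-.147,.159]),proj('side',[.5745,-.1474,.159]))
E
python3 look.py 2
```

```text
[310.80792055 162.02739312] [311.76264449 161.99045236]
8.65 [0.5763 0.0291 0.1877] [  1.7  21.6 100.7   0.   57.5  70. ]
teal (400, 218, 132, 90) ((457.3079528808594, 262.2679138183594), (75.2370376586914, 119.78711700439453), 111.12242889404297)
teal (211, 214, 144, 140) ((281.9690246582031, 285.2790222167969), (138.61265563964844, 140.24610900878906), 98.58056640625)
teal (6, 85, 97, 82) ((53.10316467285156, 125.12718200683594), (79.1510009765625, 99.4435043334961), 110.8506851196289)
teal (196, 0, 85, 87) ((237.96311950683594, 37.66184997558594), (82.53529357910156, 97.399169921875), 164.42794799804688)
```

View pics/w2.png

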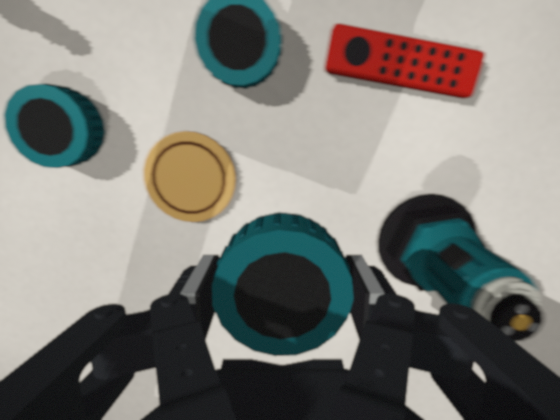

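```bash
python3 - <<'E'
from h import *
st=np.load('st.npy',allow_pickle=True).item()
for uv,z in(((521,322),.159),((517,318),.156)):print(onz('wrist',uv,z,st))
im=cv2.imread('pics/w2.png');v=cv2.cvtColor(im,cv2.COLOR_BGR2HSV)
b=((v[...,2]<80)&~((v[...,0]>80)&(v[...,0]<105)&(v[...,1]>90))).astype(np.uint8)
b[:240]=0;b[348:]=0;b[:,:225]=0;b[:,335:]=0
cs,_=cv2.findContours(b,0,2);k=max(cs,key=cv2.contourArea);e=cv2.fitEllipse(k);print(e)
for uv,z in ((e[0],.1877+.0485),((281.97,285.3),.1877+.042)):
  P=onz('wrist',uv,z,st);M=R.from_euler('xyz',st['tcp_rot'],degrees=True).as_matrix();print(P,(M.T@(P-st['position'])).round(4))
print(M.round(4))
E
```

```text
[ 0.57515083 -0.15066995  0.159     ]
[ 0.57587733 -0.14940625  0.156     ]
((282.0560607910156, 295.3828125), (83.45115661621094, 93.79596710205078), 89.58426666259766)
[0.57566194 0.02808848 0.2362    ] [-0.0485  0.0008  0.0008]
[0.57656984 0.02848202 0.2297    ] [-0.042   0.0007 -0.0002]
[[ 4.500e-03  3.696e-01 -9.292e-01]
 [ 2.000e-04 -9.292e-01 -3.696e-01]
 [-1.000e+00  1.500e-03 -4.200e-03]]
```

Emit:
step_arm --deltas '[{"slide":[0,3.5,3],"rotation":[0,0,0],"claw":0},{"slide":[0,7,6],"rotation":[0,0,0],"claw":0},{"slide":[0,10.5,9],"rotation":[0,0,0],"claw":0},{"slide":[0,13.5,12],"rotation":[0,0,0],"claw":0},{"slide":[0,16,14],"rotation":[0,0,0],"claw":0}]'

```text
time: 9.2
position: [0.5018, -0.1723, 0.184]
tcp_rot: [-32.7, 89.9, 168.9]
ft_force: [0.5, 0.2, -0.6]
grip_width: 0.684
```

Emit:
step_arm --deltas '[{"slide":[0,0,0],"rotation":[0,0,0],"claw":0},{"slide":[0,0,0],"rotation":[0,0,0],"claw":0}]'

```text
time: 9.4
position: [0.5032, -0.1709, 0.1841]
tcp_rot: [-69.9, 90.0, 131.5]
ft_force: [-0.1, -0.1, 0.5]
grip_width: 0.679
```

```bash
python3 look.py 3
```

```text
9.4 [ 0.5032 -0.1709  0.1841] [-20.1  18.3 106.3   0.   55.4  48.5]
teal (210, 214, 145, 141) ((282.0544128417969, 285.44927978515625), (138.65890502929688, 140.40521240234375), 104.09908294677734)
teal (241, 56, 95, 100) ((288.24969482421875, 105.35670471191406), (93.92496490478516, 98.66011047363281), 8.508890151977539)
```

View pics/w3.png

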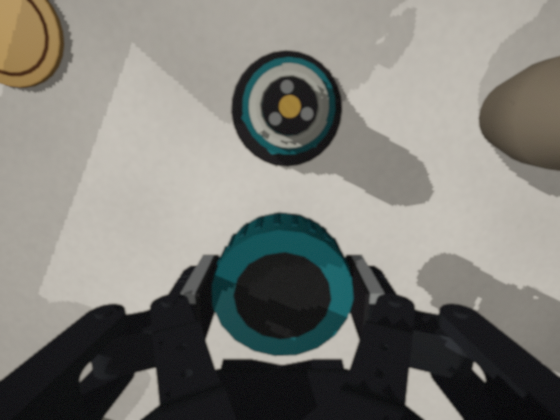

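The neck is now directly below the wrist camera: gold contact at (290,106), shoulder ring at about (288,105).

```bash
python3 - <<'E'
from h import *
st=np.load('st.npy',allow_pickle=True).item();M=R.from_euler('xyz',st['tcp_rot'],degrees=True).as_matrix()
im=cv2.imread('pics/w3.png');h=cv2.cvtColor(im,cv2.COLOR_BGR2HSV)
g=((h[...,0]>10)&(h[...,0]<30)&(h[...,1]>100)).astype(np.uint8);g[:, :250]=0;g[150:]=0;g[:,330:]=0
k=max(cv2.findContours(g,0,2)[0],key=cv2.contourArea);e=cv2.fitEllipse(k);print('gold',e,onz('wrist',e[0],.159,st))
k=cv2.findContours((((h[...,0]>80)&(h[...,0]<105)&(h[...,1]>90))*1).astype(np.uint8)[:180],0,2)[0]
k=max(k,key=cv2.contourArea);e=cv2.fitEllipse(k);print('shoulder',e,onz('wrist',e[0],.135,st))
k=cv2.convexHull(k);e=cv2.fitEllipse(k);print('shoulderhull',e,onz('wrist',e[0],.135,st))
print(M.round(4))
for N in([.576,-.1475],):
  d=np.r_[N,.184]-st['position'];print(M.T@d*100)
E
```

```text
gold ((289.28125, 105.86544799804688), (23.22758674621582, 24.60519790649414), 9.538814544677734) [ 0.57494154 -0.14788129  0.159     ]
shoulder ((288.24969482421875, 105.35670471191406), (93.92496490478516, 98.66011047363281), 8.508890151977539) [ 0.57583432 -0.14734688  0.135     ]
shoulderhull ((288.1773986816406, 105.57198333740234), (94.99928283691406, 99.94483947753906), 11.610706329345703) [ 0.57569721 -0.14735241  0.135     ]
[[-4.000e-04  3.661e-01 -9.306e-01]
 [ 5.000e-04 -9.306e-01 -3.661e-01]
 [-1.000e+00 -6.000e-04  2.000e-04]]
[ 0.01092305  0.48345868 -7.63238954]
```

Emit:
step_arm --deltas '[{"slide":[0,0.4,-2.5],"rotation":[0,0,0],"claw":0},{"slide":[0,0.4,-5],"rotation":[0,0,0],"claw":0},{"slide":[0,0.4,-7.6],"rotation":[0,0,0],"claw":0},{"slide":[1.5,0.4,-7.6],"rotation":[0,0,0],"claw":0},{"slide":[3,0.4,-7.6],"rotation":[0,0,0],"claw":0}]'

```text
time: 9.95
position: [0.576, -0.1449, 0.1534]
tcp_rot: [-38.5, 90.0, 163.2]
ft_force: [-0.8, -0.5, 0.0]
grip_width: 0.681
```

Emit:
step_arm --deltas '[{"slide":[0,0,0],"rotation":[0,0,0],"claw":0},{"slide":[0,0,0],"rotation":[0,0,0],"claw":0}]'

```text
time: 10.15
position: [0.5745, -0.146, 0.1534]
tcp_rot: [-35.9, 89.9, 165.7]
ft_force: [-0.7, 0.9, -1.1]
grip_width: 0.678
```

```bash
python3 side.py s11; python3 - <<'E'
from h import *
t=grab_frame('top');cv2.imwrite('pics/zt2.png',cv2.resize(t[204:264,306:386],None,fx=8,fy=8,interpolation=cv2.INTER_CUBIC))
st=get_state();print(st['position'],st['q'].round(1),st['moment'])
E
```

```text
[ 0.5745 -0.146   0.1534] [-0.74  0.87 -1.05] xaxis [-2.5e-03  6.0e-04 -1.0e+00]
251 104
[ 0.57573196 -0.14669447  0.15492586] [-15.4  25.4  99.7  -0.   54.9  53. ] [ 0.01700037 -0.02739651  0.00294332]
```

View pics/s11.png

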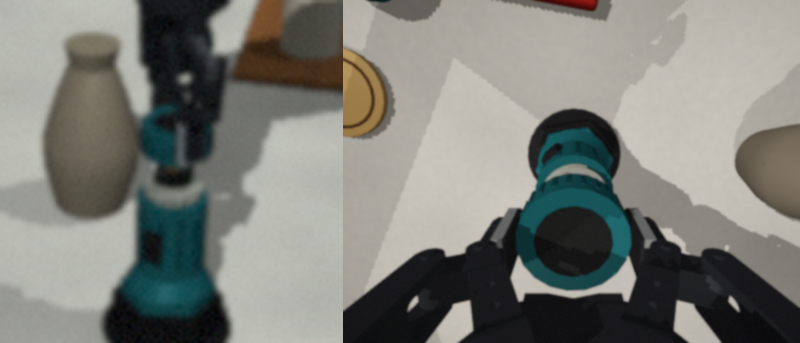

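Emit:
step_arm --deltas '[{"slide":[1,0,0],"rotation":[0,0,0],"claw":0},{"slide":[2,0,0],"rotation":[0,0,0],"claw":0},{"slide":[2.4,0,0],"rotation":[0,0,0],"claw":0},{"slide":[2.4,0,0],"rotation":[0,0,0],"claw":0}]'

```text
time: 10.7
position: [0.575, -0.1463, 0.1292]
tcp_rot: [-37.1, 89.9, 164.5]
ft_force: [1.2, -0.3, -1.1]
grip_width: 0.682
```

Emit:
step_arm --deltas '[{"slide":[0.2,0,0],"rotation":[0,0,0],"claw":0},{"slide":[0.4,0,0],"rotation":[0,0,0],"claw":0}]'

```text
time: 10.9
position: [0.5761, -0.1465, 0.1265]
tcp_rot: [147.6, 90.0, -10.8]
ft_force: [-0.1, 1.3, -0.6]
grip_width: 0.679
```

```bash
python3 side.py s12
```

```text
[ 0.5761 -0.1465  0.1265] [-0.13  1.28 -0.6 ] xaxis [ 5.e-04 -1.e-04 -1.e+00]
250 114
```

View pics/s12.png

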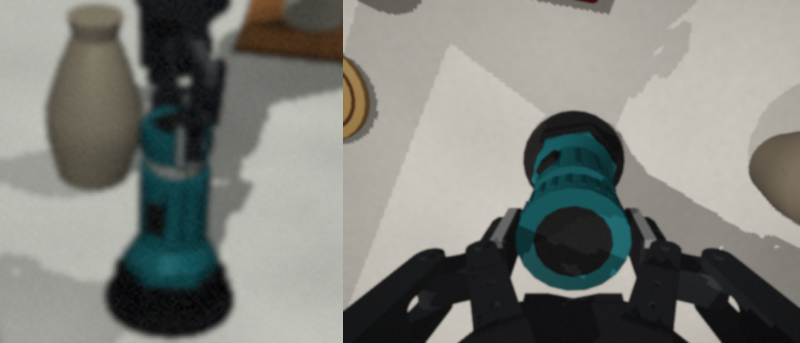

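```bash
python3 - <<'E'
from h import *
s=grab_frame('side').astype(float)
sat=cv2.cvtColor(s.astype(np.uint8),cv2.COLOR_BGR2HSV)
for v in range(148,190,2):
    r=((sat[v,:,0]>78)&(sat[v,:,0]<108)&(sat[v,:,1]>80))
    u=np.where(r[280:350])[0]+280
    print(v,u.min() if len(u) else None,u.max() if len(u) else None,len(u))
for z in(.175,.15,.13):
    for x in(-.0295,.0295):print(z,x,proj('side',[.5756+x,-.1475,z]).round(1))
cv2.imwrite('pics/zs3.png',cv2.resize(s[135:195,275:350],None,fx=8,fy=8,interpolation=cv2.INTER_CUBIC))
E
```

```text
148 323 323 1
150 306 312 7
152 304 324 10
154 302 310 9
156 300 318 7
158 300 323 8
160 299 323 15
162 299 323 16
164 300 322 12
166 300 322 14
168 301 321 13
170 303 310 8
172 300 322 4
174 300 322 8
176 300 322 16
178 300 322 23
180 300 322 23
182 300 321 22
184 300 321 22
186 300 321 21
188 300 321 19
0.175 -0.0295 [324.4 156.4]
0.175 0.0295 [298.8 155.2]
0.15 -0.0295 [323.8 166. ]
0.15 0.0295 [298.5 164.8]
0.13 -0.0295 [323.3 173.5]
0.13 0.0295 [298.2 172.3][ WARN:0@2.550] global loadsave.cpp:1063 imwrite_ Unsupported depth image for selected encoder is fallbacked to CV_8U.
```

View pics/zs3.png

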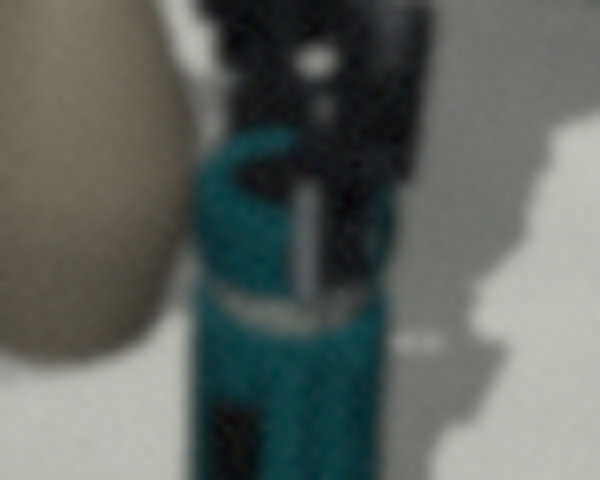

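Emit:
step_arm --deltas '[{"slide":[0.1,0,0],"rotation":[0,0,0],"claw":0},{"slide":[0.2,0,0],"rotation":[0,0,0],"claw":0},{"slide":[0.3,0,0],"rotation":[0,0,0],"claw":0}]'

```text
time: 11.35
position: [0.5758, -0.1464, 0.1234]
tcp_rot: [146.9, 90.0, -11.5]
ft_force: [-0.7, -0.1, -1.4]
grip_width: 0.68
```

Emit:
step_arm --deltas '[{"slide":[0.1,0,0],"rotation":[0,0,0],"claw":0},{"slide":[0.2,0,0],"rotation":[0,0,0],"claw":0}]'

```text
time: 11.55
position: [0.5758, -0.1464, 0.1213]
tcp_rot: [-39.2, 90.0, 162.4]
ft_force: [0.2, 0.0, 0.2]
grip_width: 0.679
```

Emit:
step_arm --deltas '[{"slide":[0.1,0,0],"rotation":[0,0,0],"claw":0},{"slide":[0.15,0,0],"rotation":[0,0,0],"claw":0}]'

```text
time: 11.75
position: [0.5757, -0.1464, 0.1198]
tcp_rot: [-37.8, 90.0, 163.8]
ft_force: [0.4, 0.5, 0.5]
grip_width: 0.68
```

Emit:
step_arm --deltas '[{"slide":[0.1,0,0],"rotation":[0,0,0],"claw":0},{"slide":[0.1,0,0],"rotation":[0,0,0],"claw":0}]'

```text
time: 11.95
position: [0.5757, -0.1464, 0.1188]
tcp_rot: [-44.5, 90.0, 157.1]
ft_force: [-0.4, -0.1, -0.1]
grip_width: 0.683
```

Emit:
step_arm --deltas '[{"slide":[0.1,0,0],"rotation":[0,0,0],"claw":0},{"slide":[0.1,0,0],"rotation":[0,0,0],"claw":0}]'

```text
time: 12.15
position: [0.5757, -0.1464, 0.1178]
tcp_rot: [-39.3, 90.0, 162.3]
ft_force: [0.5, 0.1, -1.9]
grip_width: 0.677
```

Emit:
step_arm --deltas '[{"slide":[0.1,0,0],"rotation":[0,0,0],"claw":0},{"slide":[0.1,0,0],"rotation":[0,0,0],"claw":0}]'

```text
time: 12.35
position: [0.5759, -0.1464, 0.1172]
tcp_rot: [144.6, 90.0, -13.8]
ft_force: [-0.9, 1.1, 2.7]
grip_width: 0.676
```

Emit:
step_arm --deltas '[{"slide":[0,0,0],"rotation":[-0.08,0,0],"claw":0},{"slide":[-0.02,0,0],"rotation":[-0.16,0,0],"claw":0},{"slide":[-0.04,0,0],"rotation":[-0.24,0,0],"claw":0}]'

```text
time: 12.65
position: [0.5763, -0.1466, 0.1179]
tcp_rot: [131.4, 89.9, -13.1]
ft_force: [-0.7, 0.8, 4.8]
grip_width: 0.682
```

```bash
cat > s.py <<'E'
from h import *
st=get_state();print(round(st['time'],2),st['position'].round(5),st['ft_force'].round(2),st['moment'].round(3),st['q'].round(1),round(st['grip_width'],3))
M=R.from_euler('xyz',st['tcp_rot'],degrees=True).as_matrix();print('tilt',(M[:,0]).round(4),'yaw of y',np.degrees(np.arctan2(M[1,1],M[0,1])).round(1))
E
python3 s.py
```

```text
12.65 [ 0.57629 -0.14656  0.11795] [-0.68  0.78  4.78] [-0.088  0.109 -0.125] [-15.4  28.3 100.8   0.   50.8  39.1] 0.682
tilt [ 1.2e-03 -3.0e-04 -1.0e+00] yaw of y -54.5
```

Emit:
step_arm --deltas '[{"slide":[-0.03,0,0],"rotation":[-0.1,0,0],"claw":0},{"slide":[-0.06,0,0],"rotation":[-0.2,0,0],"claw":0},{"slide":[-0.09,0,0],"rotation":[-0.3,0,0],"claw":0}]'

```text
time: 12.95
position: [0.5762, -0.1465, 0.1188]
tcp_rot: [118.9, 89.9, -8.4]
ft_force: [-0.9, 0.5, 4.4]
grip_width: 0.681
```

Emit:
step_arm --deltas '[{"slide":[-0.03,0,0],"rotation":[-0.1,0,0],"claw":0},{"slide":[-0.06,0,0],"rotation":[-0.2,0,0],"claw":0},{"slide":[-0.09,0,0],"rotation":[-0.3,0,0],"claw":0}]'

```text
time: 13.25
position: [0.5762, -0.1464, 0.1198]
tcp_rot: [109.4, 89.9, -0.7]
ft_force: [-0.9, 1.4, 5.1]
grip_width: 0.687
```

```bash
python3 s.py
```

```text
13.25 [ 0.5762  -0.1464   0.11979] [-0.87  1.44  5.05] [ 0.059  0.192 -0.133] [-15.4  28.2 100.8   0.   51.    4.6] 0.687
tilt [ 0.001 -0.    -1.   ] yaw of y -20.1
```

Emit:
step_arm --deltas '[{"slide":[-0.03,0,0],"rotation":[-0.1,0,0],"claw":0},{"slide":[-0.06,0,0],"rotation":[-0.2,0,0],"claw":0},{"slide":[-0.09,0,0],"rotation":[-0.3,0,0],"claw":0}]'

```text
time: 13.55
position: [0.5761, -0.1464, 0.1207]
tcp_rot: [99.6, 90.0, 6.7]
ft_force: [-1.3, 2.1, 4.7]
grip_width: 0.683
```

Emit:
step_arm --deltas '[{"slide":[-0.03,0,0],"rotation":[-0.1,0,0],"claw":0},{"slide":[-0.06,0,0],"rotation":[-0.2,0,0],"claw":0}]'

```text
time: 13.75
position: [0.576, -0.1464, 0.1213]
tcp_rot: [87.6, 90.0, 6.2]
ft_force: [-1.0, 1.1, 5.5]
grip_width: 0.68
```

```bash
python3 s.py
```

```text
13.75 [ 0.57601 -0.14636  0.12128] [-1.01  1.12  5.46] [ 0.099  0.337 -0.147] [-15.4  28.  100.8   0.   51.2 -24. ] 0.68
tilt [ 6.e-04  1.e-04 -1.e+00] yaw of y 8.6
```

Emit:
step_arm --deltas '[{"slide":[-0.03,0,0],"rotation":[-0.1,0,0],"claw":0},{"slide":[-0.06,0,0],"rotation":[-0.2,0,0],"claw":0}]'

```text
time: 13.95
position: [0.5759, -0.1464, 0.1219]
tcp_rot: [76.1, 90.0, 6.1]
ft_force: [-0.8, 0.2, 5.6]
grip_width: 0.677
```

Emit:
step_arm --deltas '[{"slide":[-0.03,0,0],"rotation":[-0.1,0,0],"claw":0},{"slide":[-0.06,0,0],"rotation":[-0.2,0,0],"claw":0}]'

```text
time: 14.15
position: [0.5761, -0.1464, 0.1221]
tcp_rot: [51.8, 90.0, -6.7]
ft_force: [0.1, -1.2, -1.1]
grip_width: 0.678
```

Emit:
step_arm --deltas '[{"slide":[-0.03,0,0],"rotation":[-0.1,0,0],"claw":0}]'

```text
time: 14.25
position: [0.5758, -0.1464, 0.1221]
tcp_rot: [57.4, 90.0, 4.6]
ft_force: [0.6, 0.5, -0.5]
grip_width: 0.682
```

Emit:
step_arm --deltas '[{"slide":[0.1,0,0],"rotation":[0,0,0],"claw":0},{"slide":[0.2,0,0],"rotation":[0,0,0],"claw":0}]'

```text
time: 14.45
position: [0.5757, -0.1464, 0.12]
tcp_rot: [-121.2, 90.0, -174.4]
ft_force: [1.0, 0.6, 0.5]
grip_width: 0.679
```

Emit:
step_arm --deltas '[{"slide":[0.1,0,0],"rotation":[0,0,0],"claw":0},{"slide":[0.2,0,0],"rotation":[0,0,0],"claw":0}]'

```text
time: 14.65
position: [0.5757, -0.1464, 0.1179]
tcp_rot: [-141.2, 90.0, 165.8]
ft_force: [0.5, -0.4, 0.4]
grip_width: 0.681
```

Emit:
step_arm --deltas '[{"slide":[0.08,0,0],"rotation":[0,0,0],"claw":0},{"slide":[0.12,0,0],"rotation":[0,0,0],"claw":0}]'

```text
time: 14.85
position: [0.5757, -0.1464, 0.1168]
tcp_rot: [-142.5, 90.0, 164.5]
ft_force: [0.2, -0.6, -0.4]
grip_width: 0.681
```

Emit:
step_arm --deltas '[{"slide":[0.06,0,0],"rotation":[0,0,0],"claw":0},{"slide":[0.08,0,0],"rotation":[0,0,0],"claw":0}]'

```text
time: 15.05
position: [0.5758, -0.1464, 0.1165]
tcp_rot: [33.1, 90.0, -19.9]
ft_force: [-2.0, 1.2, 4.1]
grip_width: 0.678
```

```bash
python3 s.py
```

```text
15.05 [ 0.57581 -0.14643  0.11646] [-2.05  1.23  4.15] [0.057 0.321 0.005] [-15.4  28.4 100.9  -0.   50.7 -52.4] 0.678
tilt [ 1.e-04 -0.e+00 -1.e+00] yaw of y 37.0
```

Emit:
step_arm --deltas '[{"slide":[0.02,0,0],"rotation":[0.08,0,0],"claw":0},{"slide":[0.045,0,0],"rotation":[0.16,0,0],"claw":0}]'

```text
time: 15.25
position: [0.5764, -0.1466, 0.1161]
tcp_rot: [43.9, 89.9, -18.4]
ft_force: [0.9, -0.4, 2.5]
grip_width: 0.68
```

Emit:
step_arm --deltas '[{"slide":[0.025,0,0],"rotation":[0.08,0,0],"claw":0},{"slide":[0.05,0,0],"rotation":[0.16,0,0],"claw":0}]'

```text
time: 15.45
position: [0.5765, -0.1466, 0.1156]
tcp_rot: [52.8, 89.9, -18.7]
ft_force: [1.6, 0.0, 1.9]
grip_width: 0.677
```

```bash
python3 s.py
```

```text
15.45 [ 0.57647 -0.14663  0.11559] [1.59 0.04 1.93] [-0.081 -0.078  0.053] [-15.4  28.5 100.9  -0.   50.5 -33.9] 0.677
tilt [ 1.5e-03 -5.0e-04 -1.0e+00] yaw of y 18.5
```

Threading in cleanly with light force. I'll keep going.

Emit:
step_arm --deltas '[{"slide":[0.031,0,0],"rotation":[0.1,0,0],"claw":0},{"slide":[0.062,0,0],"rotation":[0.2,0,0],"claw":0},{"slide":[0.093,0,0],"rotation":[0.3,0,0],"claw":0}]'

```text
time: 15.75
position: [0.5765, -0.1467, 0.1147]
tcp_rot: [68.7, 89.9, -20.1]
ft_force: [-0.5, -0.5, 2.0]
grip_width: 0.681
```

Emit:
step_arm --deltas '[{"slide":[0.031,0,0],"rotation":[0.1,0,0],"claw":0},{"slide":[0.062,0,0],"rotation":[0.2,0,0],"claw":0},{"slide":[0.093,0,0],"rotation":[0.3,0,0],"claw":0}]'

```text
time: 16.05
position: [0.5763, -0.1466, 0.1137]
tcp_rot: [87.9, 89.9, -18.0]
ft_force: [0.3, 0.1, 2.4]
grip_width: 0.681
```

```bash
python3 s.py
```

```text
16.05 [ 0.57628 -0.14661  0.11367] [0.27 0.09 2.38] [-0.047 -0.022  0.039] [-15.4  28.7 101.   -0.   50.3   0.5] 0.681
tilt [ 1.1e-03 -4.0e-04 -1.0e+00] yaw of y -15.9
```

Emit:
step_arm --deltas '[{"slide":[0.031,0,0],"rotation":[0.1,0,0],"claw":0},{"slide":[0.062,0,0],"rotation":[0.2,0,0],"claw":0},{"slide":[0.093,0,0],"rotation":[0.3,0,0],"claw":0}]'

```text
time: 16.35
position: [0.5764, -0.1466, 0.1129]
tcp_rot: [105.0, 89.9, -18.1]
ft_force: [0.5, -0.7, 3.8]
grip_width: 0.679
```

```bash
python3 s.py
```

```text
16.35 [ 0.57643 -0.14661  0.11291] [ 0.55 -0.66  3.83] [-0.052  0.015  0.04 ] [-15.4  28.7 101.   -0.   50.2  17.7] 0.679
tilt [ 1.4e-03 -5.0e-04 -1.0e+00] yaw of y -33.1
```

Emit:
step_arm --deltas '[{"slide":[0.031,0,0],"rotation":[0.1,0,0],"claw":0},{"slide":[0.062,0,0],"rotation":[0.2,0,0],"claw":0}]'

```text
time: 16.55
position: [0.5766, -0.1467, 0.1124]
tcp_rot: [117.2, 89.9, -17.4]
ft_force: [-0.2, -0.3, 5.1]
grip_width: 0.676
```

```bash
python3 s.py
```

```text
16.55 [ 0.57656 -0.14665  0.11242] [-0.19 -0.27  5.13] [-0.022  0.043  0.104] [-15.4  28.8 101.   -0.   50.1  29.2] 0.676
tilt [ 1.7e-03 -5.0e-04 -1.0e+00] yaw of y -44.6
```

Emit:
step_arm --deltas '[{"slide":[0.031,0,0],"rotation":[0.1,0,0],"claw":0},{"slide":[0.062,0,0],"rotation":[0.2,0,0],"claw":0}]'

```text
time: 16.75
position: [0.5767, -0.1467, 0.112]
tcp_rot: [129.3, 89.9, -16.8]
ft_force: [0.3, -0.6, 5.7]
grip_width: 0.679
```

```bash
python3 s.py
```

```text
16.75 [ 0.5767  -0.1467   0.11198] [ 0.28 -0.64  5.68] [-0.013  0.112  0.043] [-15.4  28.8 101.   -0.   50.1  40.6] 0.679
tilt [ 2.1e-03 -6.0e-04 -1.0e+00] yaw of y -56.0
```

Emit:
step_arm --deltas '[{"slide":[0.02,0,0],"rotation":[0.07,0,0],"claw":0}]'

```text
time: 16.85
position: [0.5767, -0.1468, 0.1119]
tcp_rot: [131.6, 89.9, -18.4]
ft_force: [-0.7, -1.0, 6.7]
grip_width: 0.681
```

```bash
python3 s.py
```

```text
16.85 [ 0.57672 -0.14675  0.11188] [-0.74 -1.    6.67] [-0.02   0.15   0.111] [-15.4  28.8 101.   -0.   50.1  44.6] 0.681
tilt [ 2.e-03 -7.e-04 -1.e+00] yaw of y -60.0
```

Emit:
step_arm --deltas '[{"slide":[0.02,0,0],"rotation":[0.07,0,0],"claw":0}]'

```text
time: 16.95
position: [0.5768, -0.1468, 0.1119]
tcp_rot: [134.4, 89.9, -19.6]
ft_force: [0.0, -0.9, 9.2]
grip_width: 0.68
```

```bash
python3 s.py
```

```text
16.95 [ 0.57684 -0.1468   0.11188] [ 0.04 -0.88  9.17] [0.006 0.186 0.08 ] [-15.4  28.8 101.   -0.   50.1  48.6] 0.68
tilt [ 2.3e-03 -8.0e-04 -1.0e+00] yaw of y -64.0
```

Emit:
step_arm --deltas '[{"slide":[0,0,0],"rotation":[0.06,0,0],"claw":0}]'

```text
time: 17.05
position: [0.5769, -0.1468, 0.1119]
tcp_rot: [137.8, 89.9, -19.6]
ft_force: [0.2, -0.7, 7.2]
grip_width: 0.681
```

```bash
python3 s.py
```

```text
17.05 [ 0.57686 -0.14682  0.1119 ] [ 0.22 -0.67  7.17] [-0.042  0.135  0.081] [-15.4  28.8 101.   -0.   50.1  52. ] 0.681
tilt [ 2.4e-03 -8.0e-04 -1.0e+00] yaw of y -67.4
```

Emit:
step_arm --deltas '[{"slide":[0,0,0],"rotation":[0.06,0,0],"claw":0}]'

```text
time: 17.15
position: [0.5768, -0.1468, 0.1119]
tcp_rot: [141.5, 89.9, -19.3]
ft_force: [-1.1, -0.4, 7.9]
grip_width: 0.679
```

```bash
python3 s.py
```

```text
17.15 [ 0.57685 -0.14683  0.1119 ] [-1.11 -0.44  7.93] [-0.06   0.177  0.024] [-15.4  28.8 101.   -0.   50.   55.4] 0.679
tilt [ 2.4e-03 -8.0e-04 -1.0e+00] yaw of y -70.8
```

```bash
python3 - <<'E'
from h import *
for i in range(4):
    s=grab_frame('side');st=get_state();print(st['position'].round(5),st['ft_force'].round(2),st['moment'].round(3))
a=cv2.resize(s[130:190,275:350],None,fx=8,fy=8,interpolation=cv2.INTER_CUBIC)
cv2.imwrite('pics/zs4.png',a); cv2.imwrite('pics/w5.png',grab_frame('wrist'))
E
```

```text
[ 0.57682 -0.14681  0.11188] [-0.79  0.11  7.08] [-0.001  0.09  -0.032]
[ 0.57685 -0.14679  0.11188] [-1.03 -1.01  6.76] [-0.025  0.169 -0.064]
[ 0.57689 -0.14677  0.1119 ] [-1.02 -0.87  6.82] [ 0.01   0.115 -0.037]
[ 0.5769  -0.14676  0.11191] [-0.08 -0.92  7.71] [-0.012  0.097 -0.061]
```

View pics/zs4.png

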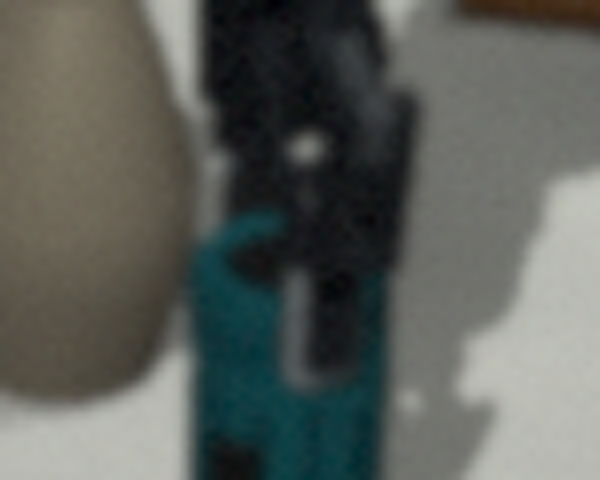

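View pics/w5.png

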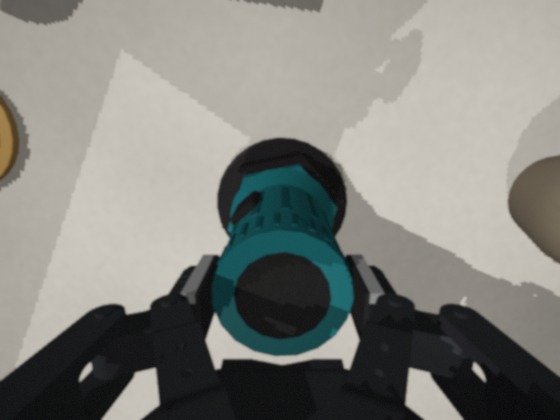

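Emit:
step_arm --deltas '[{"slide":[0,0,0],"rotation":[0,0,0],"claw":0},{"slide":[0,0,0],"rotation":[0.05,0,0],"claw":0}]' --newtons 80

```text
time: 17.6
position: [0.5769, -0.1469, 0.1122]
tcp_rot: [143.0, 89.8, -20.6]
ft_force: [-1.2, -0.7, 8.7]
grip_width: 0.672
```

```bash
python3 s.py
```

```text
17.6 [ 0.57692 -0.14689  0.11222] [-1.16 -0.74  8.68] [-0.088  0.232  0.167] [-15.4  28.8 101.   -0.   50.1  58.2] 0.672
tilt [ 0.0026 -0.001  -1.    ] yaw of y -73.6
```

Emit:
step_arm --deltas '[{"slide":[0,0,0],"rotation":[0.05,0,0],"claw":0}]'

```text
time: 17.7
position: [0.5769, -0.147, 0.1122]
tcp_rot: [143.1, 89.8, -23.4]
ft_force: [-2.1, -1.9, 9.3]
grip_width: 0.665
```

```bash
python3 s.py
```

```text
17.7 [ 0.57693 -0.14697  0.11223] [-2.08 -1.91  9.29] [-0.052  0.346  0.264] [-15.4  28.8 101.   -0.   50.1  61.1] 0.665
tilt [ 0.0026 -0.0011 -1.    ] yaw of y -76.5
```

Emit:
step_arm --deltas '[{"slide":[0,0,0],"rotation":[0.05,0,0],"claw":0}]'

```text
time: 17.8
position: [0.5769, -0.147, 0.1122]
tcp_rot: [142.7, 89.8, -26.7]
ft_force: [-1.2, -3.3, 8.4]
grip_width: 0.669
```

```bash
python3 s.py
```

```text
17.8 [ 0.57692 -0.14704  0.11225] [-1.24 -3.29  8.42] [-0.121  0.323  0.371] [-15.4  28.8 101.   -0.   50.1  64. ] 0.669
tilt [ 0.0026 -0.0013 -1.    ] yaw of y -79.4
```

Moment rose steeply (0.17, 0.26, 0.37 N·m), so the cap is tight at the shoulder. Releasing it and retreating.

Emit:
step_arm --deltas '[{"slide":[0,0,0],"rotation":[-0.02,0,0],"claw":-0.3},{"slide":[0,0,0],"rotation":[-0.02,0,0],"claw":-1},{"slide":[0,0,0],"rotation":[-0.02,0,0],"claw":-1},{"slide":[0,0,0],"rotation":[-0.02,0,0],"claw":-1},{"slide":[0,0,0],"rotation":[-0.02,0,0],"claw":-1}]'

```text
time: 18.3
position: [0.5757, -0.1463, 0.1105]
tcp_rot: [-28.7, 90.0, 163.2]
ft_force: [0.6, 0.4, 0.9]
grip_width: 0.999
```

Emit:
step_arm --deltas '[{"slide":[-2,0,0],"rotation":[0,0,0],"claw":-1},{"slide":[-5,0,0],"rotation":[0,0,0],"claw":-1},{"slide":[-8,0,0],"rotation":[0,0,0],"claw":-1},{"slide":[-11,0,3],"rotation":[0,0,0],"claw":-1},{"slide":[-11,0,7],"rotation":[0,0,0],"claw":-1}]'

```text
time: 18.8
position: [0.5103, -0.1616, 0.2247]
tcp_rot: [149.7, 89.5, -18.3]
ft_force: [-0.5, -0.4, -0.5]
grip_width: 0.997
```

Emit:
step_arm --deltas '[{"slide":[0,0,0],"rotation":[0,0,0],"claw":-1},{"slide":[0,0,0],"rotation":[0,0,0],"claw":-1}]'

```text
time: 19.0
position: [0.5069, -0.1609, 0.221]
tcp_rot: [163.8, 90.0, -4.4]
ft_force: [-0.4, 0.2, -0.5]
grip_width: 1.002
```

```bash
python3 look.py 6; python3 - <<'E'
from h import *
s=grab_frame('side');
a=cv2.resize(s[130:190,275:350],None,fx=8,fy=8,interpolation=cv2.INTER_CUBIC)
cv2.imwrite('pics/zs6.png',a)
for z in(.160,.135):print(proj('side',[.5756,-.1475,z]))
E
```

```text
19.0 [ 0.5069 -0.1609  0.221 ] [-18.9  15.5 104.5   0.   59.9  59.3]
teal (239, 68, 89, 93) ((283.00030517578125, 114.03182983398438), (88.0101318359375, 91.32391357421875), 178.70779418945312)
[311.30790511 161.56583884]
[310.84679765 171.01221979]
```

View pics/zs6.png

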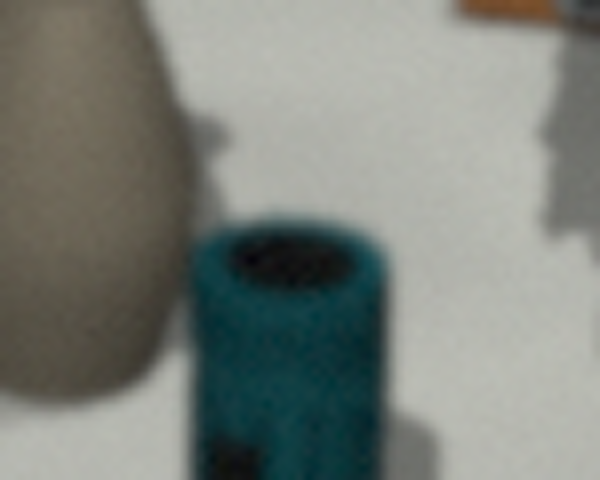

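View pics/w6.png

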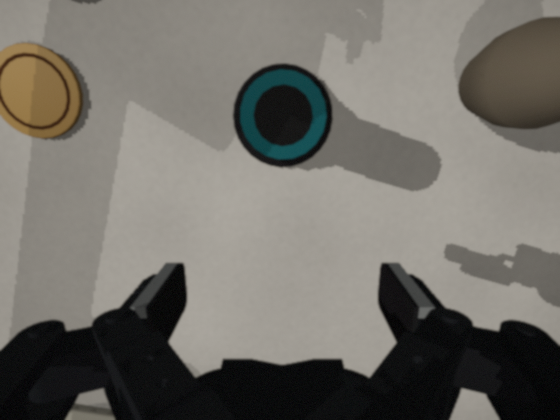

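```bash
python3 -c "
from bench import *
s=get_state();print(s['time'],s['ft_force'],s['qvel'].round(2));print(close_job())"
```

```text
19.1 [-0.12324881  0.44259324  0.25291505] [ 0.28  0.72 -0.55  0.01  0.08  0.02]
the job is handed in; nothing more can be done
None
```

The smallest cap is screwed home on the torch, let go, and the job is handed in at about 19 s of the 64 s allowed. No verdict comes back.

- **Fitting:** I took the cap from the coaster, set it level over the neck and turned it anticlockwise about 105° at roughly 5 N. It climbed about 5 mm, then the force fell to zero. Lowered from there, it met the thread about 5.6 mm further down.
- **Screwing down:** I turned it clockwise about 115° at 2–9 N. It stopped descending after about 100°. The moment then rose 0.17, 0.26, 0.37 N·m, so the last step went a little past the 0.25–0.3 called tight.
- **Last checks:** The side and wrist pictures show the cap level and centred on the neck with no visible gap. The gripper is open and clear, and the force reads near zero. The coaster and vase look undisturbed in the last wrist view. I did not re-check the remote and figurine, but the arm never went near them.
- **Disagreements:**
  - In the pictures the fingertips stood about 30–35 mm behind the reported TCP when open. The spec puts them 17 mm ahead of it, less up to 13 mm of swing. I set the grasp height from the pictures and forces instead.
  - The descent I measured puts the cap centre about 1.9–2.0 mm below the mouth, against the nominal 2.5 mm. That is inside the 1.8 mm limit, but only just. The cameras cannot resolve 0.7 mm, so "fully home" rests mainly on the stopped descent and the steep rise in moment.

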